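# Reset the impression dial of a proofing press

### The job

The proofs come out faint. On the bench press, raise the lever fully to lift the pressure foot off the print block; with it raised, turn the sloping dial until the pointed nose of its bar points straight at the index tab; then bring the lever all the way down again. Do not turn the index ring, and leave the jar, spare block and brush where they are.

Things in the scene. Friction and masses are not known exactly. Their poses are not given: they have to be found in the camera images.
- press: Grey bench press, fixed. Origin: centre of the underside of its 200 x 340 x 20 mm base; z up, x to the back, y towards the lever end. A column (y -75 to -165 mm) carries the sloping dial face (115 mm square, up to z 220 mm); from it a head arm 60 mm wide, top at z 172 mm, runs to y = 98 mm, a lever at its end. Below the arm a 60 mm steel foot rests on a dark wooden block clamped to the bed.
- lever (a joint): Lever angle, rad: 0 = fully down (built-in stop, 0.35 rad below level, the start; foot on the block), 0.9 = fully up (stop, 0.55 rad above level; foot lifted 18 mm). Friction holds it wherever it is left; about 2 N at the tip moves it.
- lever_tip (a point): Centre of the black cross-drum at the lever's free end (18 mm diameter, 22 mm long along press x; flat ends to pinch, room all round). It swings in the press's y-z plane, 85 mm from the pivot, on the +y side of it.
- lever_pivot (a point): The lever's pivot: a pin along press x at the end of the head arm (fixed to the press). The steel lever bar is 9 mm wide and 12 mm high.
- dial (a joint): Dial angle, rad, growing clockwise as seen looking onto the dial face; stops at -0.9 and 1.7. The nose meets the tab when dial equals index. Light friction (0.05 N m) holds it. At the start it lies 0.5 to 1.4 rad anticlockwise of the index.
- dial_grip (a point): Where to put the TCP: on the dial axis, inside the grip bar, 30 mm out from the face. Frame turns with the dial: z out along the axis, leaning 0.611 rad (35 deg) from vertical towards press -y; x along the bar to the nose (along press x at angle 0). Aluminium bar 14 mm thick (y), 40 mm long, 8 to 36 mm above the face, on a black skirt 60 mm across; one end narrows to the nose.
- dial_nose (a point): Point just beyond the tip of the nose, 36 mm from the dial axis, 8 mm above the face, turning with the dial.
- index (a joint): Angle of the index tab about the same axis, in the same measure as dial; differs from job to job. Stiff; not to be turned.
- index_mark (a point): Inner end of the index tab, 36 mm from the dial axis, 8 mm above the face; it coincides with dial_nose when the dial is set. The tab is an aluminium block 14 x 9 mm, on the dark 98 mm index ring round the dial; it stands from 1 to 13 mm above the face.
- jar: Closed glass jar, 64 mm diameter, 85 mm tall, standing beyond the press; origin at the centre of its underside. A bystander.
- spare_block: Loose dark wooden print block 85 x 75 x 32 mm with a wooden handle up to 72 mm, beyond the press; origin at the centre of its underside. A bystander.
- brush: Wooden brush 190 mm long, lying on the table on the robot's side of the press. A bystander.

How it is judged:
By the outcome, as a careful person would: the job done as asked, in the order asked, and still so for the second after the job is handed in, with the robot touching nothing.
It also fails if it takes over 64 s, if anything falls off the work surface, if the arm or the gripper's body presses on something with over 40 N, if the wrist force passes 120 N, or if a joint passes its speed limit or range.

### The arm

A 6-joint arm with a two-finger parallel gripper is mounted at the origin on the work surface. World frame = base frame: x ahead of the robot, y to its left, z up, the work surface at z = 0. Lengths are in m, angles in rad, forces in N, time in s.
With the tool pointing down it reaches from about 0.35 to 0.725 m from the base axis. Payload 4.3 kg.
Tool frame: the origin (TCP) lies between the finger pads, 19 mm behind the fingertips; this is the grasp point; z points along the fingers, y is the line along which they close (so a half turn about z gives the same grasp; the last joint's range is limited). The gripper opens to 85 mm and grips with 20 to 120 N. Pads are 22 mm wide; open, the fingers measure 114 mm over their backs; the gripper's body (76 mm by 85 mm) begins 54 mm behind the grasp point. The pads swing forward as they close: fully open they stand 13 mm farther back than shut.
Start: joints at [1.199, 0.377, 0.081, 1.274, 0, 1.46], TCP at [0.149, 0.555, 0.25] pointing down, gripper open.
Joint ranges: [-2.72, 2.72], [-0.84, 1.66], [-1.02, 1.22], [-1.77, 2.12], [-1.37, 1.28], [-3.14, 3.14]. Speed limits (rad/s): [2.57, 2.57, 3.14, 3.14, 3.14, 3.14].

### API

Orientations are given as a unit quaternion [w, x, y, z].
In Python, from workcell import status, optics, order gives the robot as it stands.
- The arm moves only by the shell command python3 -m inch 'ROWS' [OPENING]. ROWS is JSON, a list of rows, each a list of 6 numbers: the shift along the tool's x, y, z in units of 0.5 m (1.0 is 0.5 m), then the turn, a rotation vector about the tool's x, y, z in units of 60 degrees (1.0 is 60 degrees). A call has 1 to 10 rows; each row shifts and turns the commanded pose from where the row before left it, along the tool's axes as they then stand; what a row does not reach is not made up. A row lasts 1/12 s, in which the tool goes at most 41.7 mm and 7.16 degrees, less where a joint would pass 70% of its speed; a pose out of reach is approached as far as the arm can. A call with a number of a shift or a turn outside -1 to 1 is refused whole. A call with a gripper value outside its range is refused whole. OPENING is the opening, from -1 (shut) to 1 (fully open), set as the call begins (- or left out, the last holds). The fingers move at their own pace and stop on an object; the grip force is fixed at half the most. Time passes only in rows, so rows that do not move let the fingers close. It gives the time, the measured TCP pose, the force, the opening and the grip force at its end, in the units of the state.
- status.sense(): the state, without advancing time (a new reading comes with each control period).
- optics.read_camera(name): name is "scene" or "top" or "wrist"; returns a dict with "pixels" (384x512x3 uint8, red, green, blue), "range_z" (384x512 float32, m along the optical axis (not along the pixel's ray), 0 where there is no reading), "fov_y" (degrees; the focal length in pixels is half the picture's height over the tangent of half this angle, whatever the lens; pixels are square), "cx", "cy" (the principal point, pixels), "k1" (the pictures are not rectified: a ray, as slopes to the right and down, at radius r is drawn at 1 + k1 r^2 times it, then the intrinsics apply), "R" (3x3) and "t" (3): a world point X has camera coordinates R X + t. Camera axes: x right, y down, z forward; pixel columns grow to the right and rows downward; lengths in m; the calibration is good to about 2 mm. A picture is of the moment at which its call begins.
- order.finish_job(): hands the job in; it is judged then, once.
The state is a dict: "time": time; "q": joint angles; "joint_vel": joint speeds; "joint_efforts": joint torques, N m; "tcp_pos": TCP position; "tcp_rot": TCP orientation; "contact_force": force on the tool from outside, world axes, zero at the start; "ft_torque": the same for the moment, N m; "grip_width": finger opening in m; "gripper_force": force on a finger pad.
Only numpy, scipy, OpenCV 4.12 (cv2) and the standard library are available. Lean on these libraries where they do the work, as an engineer would, in place of code of your own. Each camera call takes 0.05 s, during which the arm holds its last target. There are 200 camera calls.

## Working session

There is one attempt and no reset: what is moved stays moved. The work goes in short steps, Python scripts to look and compute and a shell command to move; the robot and the scene stay as the last step left them, time stands still between calls to the robot, and variables do not carry over. Pictures are saved under pics/ and viewed, at most 10 in all, crops included, and the job is handed in when it is done.

```bash
mkdir -p pics; cat > h.py <<'E'
import numpy as np, cv2, pickle
from workcell import status, optics
from scipy.spatial.transform import Rotation as Ro
def K(c):
    h=c["pixels"].shape[0]; f=h/2/np.tan(np.radians(c["fov_y"])/2)
    return np.array([[f,0,c["cx"]],[0,f,c["cy"]],[0,0,1.]]), np.array([c["k1"],0,0,0,0.])
def cloud(c):
    Km,d=K(c); h,w=c["range_z"].shape
    uv=np.stack(np.meshgrid(np.arange(w),np.arange(h)),-1).reshape(-1,1,2).astype(float)
    n=cv2.undistortPoints(uv,Km,d).reshape(-1,2); z=c["range_z"].reshape(-1,1)
    P=np.hstack([n*z,z]); X=(P-c["t"])@np.asarray(c["R"])
    X[z[:,0]==0]=np.nan
    return X.reshape(h,w,3)
def ray(c,uv):
    Km,d=K(c); n=cv2.undistortPoints(np.array(uv,float).reshape(-1,1,2),Km,d).reshape(-1,2)
    R=np.asarray(c["R"]); D=np.hstack([n,np.ones((len(n),1))])@R
    return -R.T@np.asarray(c["t"]), D/np.linalg.norm(D,axis=1)[:,None]
def proj(c,X):
    Km,d=K(c); R=np.asarray(c["R"],float)
    return cv2.projectPoints(np.array(X,float).reshape(-1,1,3),cv2.Rodrigues(R)[0],np.array(c["t"],float),Km,d)[0].reshape(-1,2)
def shot(n,tag):
    c=optics.read_camera(n); pickle.dump(c,open(f'{tag}.pkl','wb')); return c
def load(tag): return pickle.load(open(f'{tag}.pkl','rb'))
def pose():
    s=status.sense(); q=s["tcp_rot"]; return np.array(s["tcp_pos"]),Ro.from_quat([q[1],q[2],q[3],q[0]])
E
python3 - <<'E'
from h import *
a=shot("scene","s0");b=shot("top","t0")
for c in(a,b): print(c["fov_y"],c["k1"],-np.asarray(c["R"]).T@c["t"])
im=np.vstack([a["pixels"],b["pixels"]])[:,:,::-1]
cv2.imwrite("pics/s0.png",a["pixels"][:,:,::-1]);cv2.imwrite("pics/t0.png",b["pixels"][:,:,::-1])
print(status.sense())
E
```

```text
47.15893420182026 -0.10183443937827678 [0.93585728 0.37522747 0.97569762]
42.60827115665662 -0.16279748291478605 [ 0.47321708 -0.02102088  1.18715476]
{'time': 0.1, 'q': array([1.19874159e+00, 3.78003338e-01, 7.97618199e-02, 1.27442032e+00,
       9.13876007e-07, 1.46052537e+00]), 'joint_vel': array([ 3.74511495e-04, -2.67875103e-04,  4.10761603e-03,  7.73104019e-04,
        5.27291796e-06,  6.87609264e-05]), 'joint_efforts': array([ 1.71972451e-04, -4.64696145e+01,  2.70581585e+01,  1.20380893e-02,
       -2.13724247e-04, -1.39193446e-05]), 'tcp_pos': array([0.14858419, 0.55488812, 0.24914758]), 'tcp_rot': array([-2.23215256e-04,  1.30518398e-01,  9.91445449e-01, -9.05652035e-04]), 'contact_force': array([ 0.39609439, -0.23750554, -0.63131551]), 'ft_torque': array([ 0.01047397, -0.0215122 , -0.02159257]), 'gripper_force': 0.0, 'grip_width': 0.08532436146790028}
```

View pics/s0.png

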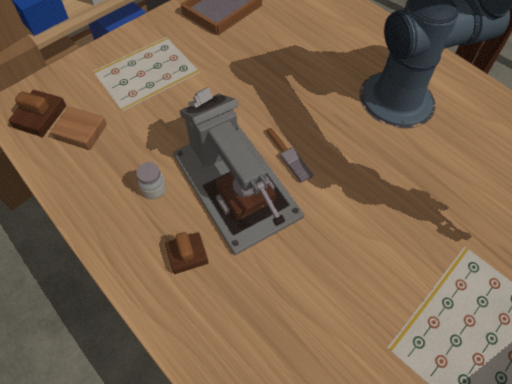

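View pics/t0.png

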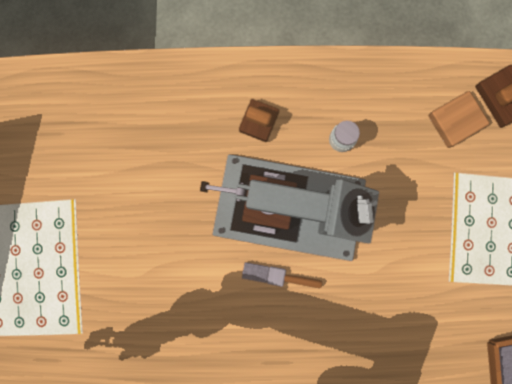

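The scene view shows the press with the dial at about (205,98) and the lever drum at (279,219). In the top view the base spans about (213,155)–(378,258), with the lever drum at (205,187) and the dial at (360,210). The jar is at (345,135) and the brush at (280,274).

```bash
python3 - <<'E'
from h import *
b=load("t0");X=cloud(b);z=X[...,2]
px=b["pixels"].astype(int); sat=px.max(2)-px.min(2)
roi=np.zeros(z.shape,bool);roi[145:268,205:385]=1
# base outline: grey pixels at base height
m=(roi&(z>0.012)&(z<0.03)&(sat<30)&(px.max(2)>70))
P=X[m][:,:2].astype(np.float32)
r=cv2.minAreaRect(P);print("base",r,cv2.boxPoints(r),m.sum())
# head arm top z~.172, direction
m=roi&(abs(z-0.172)<0.006);P=X[m][:,:2].astype(np.float32);print("arm",cv2.minAreaRect(P),m.sum())
# drum
m=np.zeros_like(roi);m[178:196,196:214]=1;m&=(px.max(2)<60)&(z>.05);print("drum",np.nanmedian(X[m],0),m.sum(),np.argwhere(m).mean(0))
s=load("s0");i=s["pixels"][75:135,170:250,::-1];j=b["pixels"][180:245,325:390,::-1]
cv2.imwrite("pics/c1.png",np.hstack([cv2.resize(i,(400,300),interpolation=2),cv2.resize(j,(300,300),interpolation=2)]))
E
```

```text
base ((0.5627152919769287, -0.09358055889606476), (0.27717825770378113, 0.3754195272922516), 4.3946380615234375) [[ 0.41015023  0.08295783]
 [ 0.43891698 -0.29135793]
 [ 0.71528035 -0.27011895]
 [ 0.6865136   0.10419682]] 4637
arm ((0.5591927766799927, -0.11665414273738861), (0.2904869318008423, 0.11619774252176285), 77.89505767822266) 2684
drum [0.59334427 0.09533315 0.13390897] 1 [190. 205.]
```

View pics/c1.png

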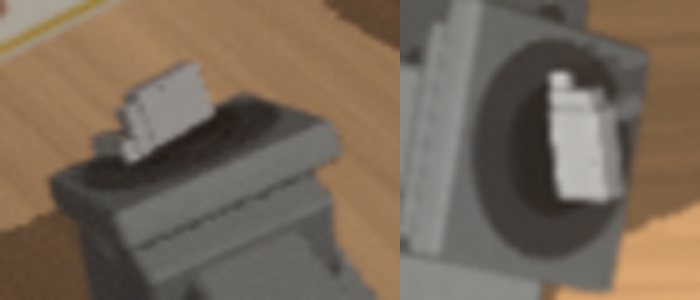

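```bash
python3 - <<'E'
from h import *
b=load("t0");X=cloud(b);z=X[...,2]
px=b["pixels"].astype(int); sat=px.max(2)-px.min(2)
m=((sat<28)&(px.max(2)>70)).astype(np.uint8); m[:145]=0;m[268:]=0;m[:,:205]=0;m[:,385:]=0
m&=((z<0.04)).astype(np.uint8)
m=cv2.morphologyEx(m,cv2.MORPH_OPEN,np.ones((3,3)))
n,l,st,_=cv2.connectedComponentsWithStats(m)
k=[i for i in range(1,n) if st[i,4]>100];print(st[k])
mm=np.isin(l,k)
uv=np.argwhere(mm)[:,::-1]
o,d=ray(b,uv); t=(0.02-o[2])/d[:,2]; P=(o+t[:,None]*d)
r=cv2.minAreaRect(P[:,:2].astype(np.float32));print("base",r);print(cv2.boxPoints(r)); print("z",np.nanmedian(z[mm]))
v=b["pixels"].copy();v[mm]=[255,0,0]
# steel face plane of dial: points with z .15-.23
reg=np.zeros_like(mm);reg[180:245,325:390]=1
f=reg&(z>.1)&(z<.24);Q=X[f];
best=None;rng=np.random.default_rng(0)
for _ in range(500):
    a=Q[rng.choice(len(Q),3,False)];nn=np.cross(a[1]-a[0],a[2]-a[0]);L=np.linalg.norm(nn)
    if L<1e-5: continue
    nn/=L; nn*=np.sign(nn[2]); 
    if abs(nn[2]-np.cos(.611))>.06: continue
    e=abs((Q-a[0])@nn)<.003
    if best is None or e.sum()>best[0]:best=(e.sum(),nn,e)
E=Q[best[2]];c=E.mean(0);u=np.linalg.svd(E-c)[2][2];print("face",best[0],len(Q),u*np.sign(u[2]),c,E.min(0),E.max(0))
vv=cv2.resize(v[140:270,195:395],(800,520),interpolation=0);cv2.imwrite("pics/m.png",vv[:,:,::-1])
E
```

```text
[[ 223  155  142   38 1704]
 [ 213  192  143   68 2740]]
base ((0.5630974769592285, -0.0935969352722168), (0.33701762557029724, 0.1978754848241806), 78.54882049560547)
[[ 0.43267462 -0.23910905]
 [ 0.62661123 -0.27839386]
 [ 0.6935203   0.05191518]
 [ 0.49958372  0.09119999]]
z 0.019468181454504914
face 1341 2761 [-0.11458416 -0.5500837   0.82721121] [ 0.53554147 -0.20976004  0.19484058] [ 0.47488682 -0.27371807  0.15370529] [ 0.59967663 -0.16346383  0.22215734]
```

View pics/m.png

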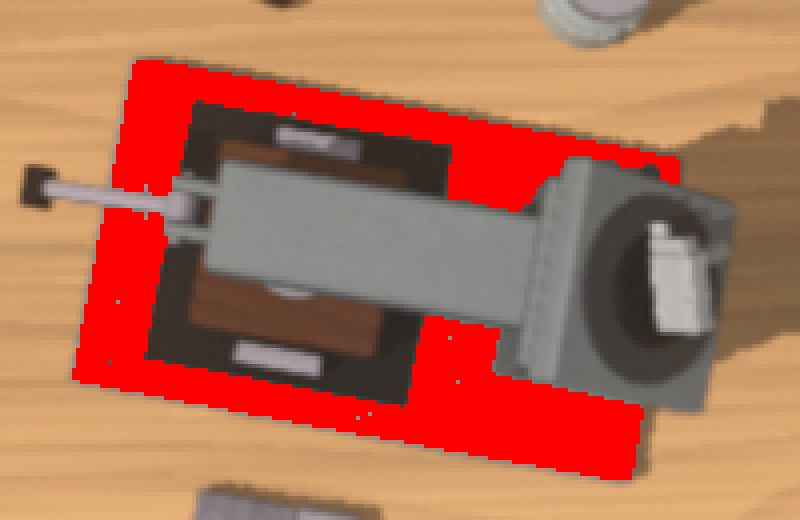

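The red mask follows the base outline well: 337 x 198 mm measured against 340 x 200. The drum is at about (204.5,187) in the top image, and a small grey nub shows just right of the bar at about (374,203). Next I triangulate the drum and locate the dial ring.

```bash
cat >> h.py <<'E'
O=np.array([.5631,-.0936,0]); PR=Ro.from_euler('z',-.2).as_matrix()
def W(p): return O+np.asarray(p)@PR.T
def P(w): return (np.asarray(w)-O)@PR
E
python3 - <<'E'
from h import *
a,b=load("s0"),load("t0")
def dark(c,r0,r1,c0,c1):
    g=c["pixels"].max(2); m=np.zeros(g.shape,bool);m[r0:r1,c0:c1]=g[r0:r1,c0:c1]<60
    n,l,s,ce=cv2.connectedComponentsWithStats(m.astype(np.uint8)); i=1+np.argmax(s[1:,4]);print(s[i]);return ce[i]
u=dark(b,178,197,195,214);v=dark(a,210,228,268,290);print(u,v)
o1,d1=ray(b,[u]);o2,d2=ray(a,[v]);d1=d1[0];d2=d2[0]
t=np.linalg.lstsq(np.stack([d1,-d2],1),o2-o1,rcond=None)[0];p,q=o1+t[0]*d1,o2+t[1]*d2
print("drum",(p+q)/2,p-q,P((p+q)/2))
X=cloud(b);f=np.zeros(X.shape[:2],bool);f[180:245,325:390]=1
n=np.array([0,-np.sin(.611),np.cos(.611)])
Q=P(X[f]);e=(abs((Q-[0,-.12,.1944])@n)<.004);Q=Q[e];s=(Q-[0,-.12,.1944])@[0,np.cos(.611),np.sin(.611)]
print("x",np.percentile(Q[:,0],[0.5,99.5]),"slope",np.percentile(s,[.5,99.5]))
E
```

```text
[205 190   1   1   1]
[273 215  12  10  70]
[205. 190.] [278.41428571 220.02857143]
drum [0.59662271 0.0946254  0.12118685] [-3.66040932e-03  4.22098158e-03  4.88143355e-05] [-0.00454013  0.19113336  0.12118685]
x [-0.05761327  0.05571751] slope [-0.06800776  0.04566034]
```

```bash
python3 - <<'E'
from h import *
a,b=load("s0"),load("t0");X=cloud(b)
print(b["pixels"].max(2)[180:197,197:215])
u=[204.3,187]
g=b["pixels"].max(2);m=np.zeros(g.shape,np.uint8);m[180:196,197:211]=(g[180:196,197:211]<95);n,l,s,c=cv2.connectedComponentsWithStats(m);i=1+np.argmax(s[1:,4]);u=c[i];print(u,s[i],np.nanmedian(X[l==i],0))
v=[278.4,220.];o1,d1=ray(b,[u]);o2,d2=ray(a,[v]);d1=d1[0];d2=d2[0]
t=np.linalg.lstsq(np.stack([d1,-d2],1),o2-o1,rcond=None)[0];p,q=o1+t[0]*d1,o2+t[1]*d2
w=(p+q)/2;print("drum",w,p-q,P(w))
tgt=W([0,.178,w[2]+.12]);p0,R=pose()
y=np.array([.980,-.199,0]);z=np.array([0,0,-1]);x=np.cross(y,z)
Rt=Ro.from_matrix(np.stack([x,y,z],1));print((R.inv()*Rt).as_rotvec()/np.radians(60),R.inv().apply(tgt-p0)/.5,R.as_matrix())
E
```

```text
[[221 221 221 221 214 207 207 206 209 214 218 221 220 219 219 219 219 218]
 [222 222 222 209 169 132 125 132 149 171 188 207 218 221 221 221 221 220]
 [223 223 222 197 128  76  68  74  84 100 115 149 190 219 221 221 220 220]
 [221 221 220 192 116  67  65  66  64  62  67 100 163 211 221 220 220 219]
 [219 220 216 184 108  65  66  66  67  76  90 111 159 200 211 212 211 213]
 [220 221 209 166  96  65  66  68  83 116 145 152 159 170 180 186 185 193]
 [223 223 208 155  89  66  66  71 102 147 172 174 173 172 173 172 168 168]
 [225 224 201 131  75  65  65  73 106 154 180 185 182 181 180 178 176 174]
 [223 223 197 118  68  66  66  69  91 134 166 176 176 177 179 181 183 184]
 [222 220 191 112  64  65  66  64  68  85 113 142 160 165 167 171 177 176]
 [216 213 187 120  79  69  65  61  59  68 115 173 204 207 201 190 181 168]
 [212 212 198 166 139 124 111  98  88  88 129 185 212 215 212 206 204 200]
 [215 214 212 208 203 199 190 172 158 149 169 202 213 213 213 213 213 212]
 [217 217 216 217 217 217 214 210 206 204 207 214 215 215 214 214 213 214]
 [215 216 215 215 215 215 216 216 215 216 215 214 214 214 214 215 214 214]
 [217 217 217 217 218 218 219 218 217 217 217 217 217 217 218 218 217 218]
 [221 221 221 221 221 221 221 221 221 221 221 221 221 221 220 221 220 220]]
[203.61702128 186.34042553] [201 182   7  10  47] [0.60081409 0.09707966 0.13824327]
drum [0.60229608 0.09739285 0.13312833] [-1.70626922e-03  1.98404776e-03  1.71902897e-05] [0.00047034 0.19497277 0.13312833]
[-1.56949746e-03  1.17813567e-03  1.44132210e+00] [-1.11446643 -0.68292446 -0.00692513] [[-9.65929796e-01  2.58803339e-01 -6.79020005e-04]
 [ 2.58804148e-01  9.65928255e-01 -1.73754178e-03]
 [ 2.06202994e-04 -1.85407657e-03 -9.99998260e-01]]
```

```bash
python3 -m inch '[[-0.0695,-0.041,0,0,0,0],[-0.0695,-0.041,0,0,0,0],[-0.0695,-0.041,0,0,0,0],[-0.0695,-0.041,0,0,0,0],[-0.0695,-0.041,0,0,0,0],[-0.0695,-0.041,0,0,0,0],[-0.0695,-0.041,0,0,0,0],[-0.0695,-0.041,0,0,0,0],[-0.0695,-0.041,0,0,0,0],[-0.0695,-0.041,0,0,0,0]]' 0
python3 -m inch '[[-0.0695,-0.041,0,0,0,0],[-0.0695,-0.041,0,0,0,0],[-0.0695,-0.041,0,0,0,0],[-0.0695,-0.041,0,0,0,0],[-0.0695,-0.041,0,0,0,0],[-0.0695,-0.041,0,0,0,0],[0,0,0,0,0,0.1],[0,0,0,0,0,0.11],[0,0,0,0,0,0.11],[0,0,0,0,0,0.11]]'
python3 -m inch '[[0,0,0,0,0,0.11],[0,0,0,0,0,0.11],[0,0,0,0,0,0.11],[0,0,0,0,0,0.11],[0,0,0,0,0,0.11],[0,0,0,0,0,0.11],[0,0,0,0,0,0.11],[0,0,0,0,0,0.11],[0,0,0,0,0,0.11],[0,0,0,0,0,0.02]]'
python3 - <<'E'
from h import *
c=shot("wrist","w0");cv2.imwrite("pics/w0.png",c["pixels"][:,:,::-1]);p,R=pose();print(P(p),PR.T@R.as_matrix())
print(proj(c,[W([0,.192,.131])]),-np.asarray(c["R"]).T@c["t"])
E
```

```text
time: 0.93
tcp_pos: [0.4322, 0.2657, 0.2497]
tcp_rot: [-0.0, 0.131, 0.991, -0.0]
contact_force: [0.9, 0.9, 0.4]
grip_width: 0.043
gripper_force: 0.0
time: 1.77
tcp_pos: [0.6009, 0.0942, 0.2491]
tcp_rot: [-0.001, 0.352, 0.936, -0.0]
contact_force: [1.0, -0.8, -0.5]
grip_width: 0.0427
gripper_force: 0.0
time: 2.6
tcp_pos: [0.6006, 0.0947, 0.2494]
tcp_rot: [-0.0, 0.775, 0.632, -0.0]
contact_force: [0.5, -1.1, 0.7]
grip_width: 0.0431
gripper_force: 0.0
[-0.00058973  0.1919946   0.24945943] [[-9.71787260e-04  9.99998934e-01 -1.09007096e-03]
 [ 9.99999508e-01  9.71570120e-04 -1.99709611e-04]
 [-1.98650317e-04 -1.09026450e-03 -9.99999386e-01]]
[[260.84297981 191.71580827]] [0.616148   0.16769292 0.37404455]
```

View pics/w0.png

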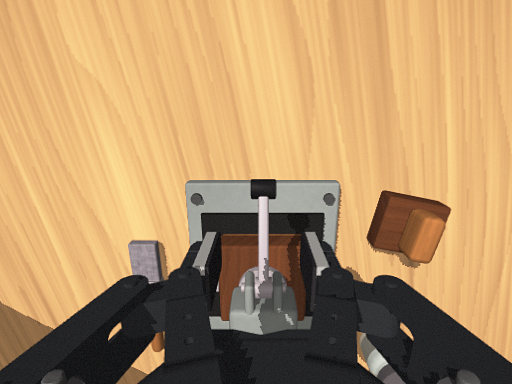

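The wrist view shows the drum at about (263.5,188.5), 22 mm wide between x=251 and x=276, with the open fingers straddling the lever line.

```bash
python3 - <<'E'
from h import *
c=load("w0");X=P(cloud(c));g=c["pixels"].max(2);m=np.zeros(g.shape,bool);m[176:200,247:280]=g[176:200,247:280]<70
uv=np.argwhere(m)[:,::-1];print(uv.min(0),uv.max(0),uv.mean(0),np.nanmedian(X[m],0),np.nanpercentile(X[m],90,axis=0))
o,d=ray(c,[uv.min(0)*.5+uv.max(0)*.5]);
for z in(.125,.131,.137):print(P(o+d[0]*(z-o[2])/d[0][2]))
E
```

```text
[251 179] [275 198] [263.0246085  188.36689038] [0.001837   0.19788802 0.13923265] [0.01035985 0.2029382  0.14082735]
[0.00194087 0.19317895 0.125     ]
[0.00189603 0.19494838 0.131     ]
[0.00185119 0.19671781 0.137     ]
```

```bash
python3 -m inch '[[0.006,0.005,0.05,0,0,0],[0,0,0.06,0,0,0],[0,0,0.06,0,0,0],[0,0,0.045,0,0,0],[0,0,0.02,0,0,0],[0,0,0,0,0,0]]'
python3 -m inch '[[0,0,0,0,0,0],[0,0,0,0,0,0],[0,0,0,0,0,0],[0,0,0,0,0,0],[0,0,0,0,0,0]]' -1
```

```text
time: 3.15
tcp_pos: [0.6017, 0.097, 0.1294]
tcp_rot: [-0.002, 0.773, 0.634, -0.002]
contact_force: [0.6, -0.4, -0.3]
grip_width: 0.0425
gripper_force: 0.0
time: 3.57
tcp_pos: [0.6036, 0.0975, 0.1341]
tcp_rot: [-0.0, 0.774, 0.634, 0.0]
contact_force: [-5.7, -0.1, 2.6]
grip_width: 0.0207
gripper_force: 59.3
```

```bash
python3 -m inch '[[0.0035,-0.0122,0,0,0,0],[0,0,0,0,0,0]]' >/dev/null 2>&1 & sleep 0; wait; python3 - <<'E'
from h import *
s=status.sense();print(s["time"],P(s["tcp_pos"]),s["contact_force"],s["grip_width"])
E
```

```text
3.7333 [0.00125496 0.195913   0.13545586] [ 6.78555376 -6.87622731 -1.10052602] 0.020816527162786314
```

I put the lift in the y column on that row, which gave a small sideways push of about 9 N. I'm undoing it and lifting along z.

```bash
python3 -m inch '[[0,0.0122,0,0,0,0],[0,0,-0.0122,0,0,0],[0.0035,0,-0.0122,0,0,0],[0.0016,0,-0.0127,0,0,0],[0.0016,0,-0.0127,0,0,0],[0,0,0,0,0,0]]'; python3 - <<'E'
from h import *
s=status.sense();print(s["time"],P(s["tcp_pos"]),s["contact_force"],s["grip_width"])
E
```

```text
time: 4.23
tcp_pos: [0.6044, 0.1017, 0.1587]
tcp_rot: [0.0, 0.774, 0.633, -0.001]
contact_force: [-4.5, -4.6, -3.4]
grip_width: 0.0208
gripper_force: 59.4
4.2333 [0.00163134 0.19959123 0.15867894] [-4.54914328 -4.61620927 -3.35229433] 0.02081684880561001
```

Forces are modest. Continuing along the arc to the upper stop.

```bash
python3 -m inch '[[-0.0003,0,-0.0127,0,0,0],[-0.0003,0,-0.0127,0,0,0],[-0.0022,0,-0.0125,0,0,0],[-0.0022,0,-0.0125,0,0,0],[-0.0041,0,-0.0121,0,0,0],[-0.0041,0,-0.0121,0,0,0],[-0.0058,0,-0.0113,0,0,0],[0,0,0,0,0,0]]'; python3 -m inch '[[-0.0058,0,-0.0113,0,0,0],[0,0,0,0,0,0]]'; python3 - <<'E'
from h import *
s=status.sense();print(s["time"],P(s["tcp_pos"]),s["contact_force"],s["grip_width"])
E
```

```text
time: 4.9
tcp_pos: [0.6026, 0.0927, 0.2016]
tcp_rot: [-0.0, 0.774, 0.633, 0.0]
contact_force: [-5.6, -1.4, -4.2]
grip_width: 0.0204
gripper_force: 59.5
time: 5.07
tcp_pos: [0.602, 0.0898, 0.207]
tcp_rot: [-0.0, 0.774, 0.633, -0.0]
contact_force: [-6.9, -1.1, -5.2]
grip_width: 0.0203
gripper_force: 59.5
5.0667 [0.00169135 0.18745347 0.20704423] [-6.87854375 -1.08095865 -5.1604587 ] 0.02034199287615673
```

```bash
for i in 1; do python3 -m inch '[[-0.0031,0,-0.0051,0,0,0],[0,0,0,0,0,0]]'; python3 -m inch '[[-0.0031,0,-0.0051,0,0,0],[0,0,0,0,0,0]]'; done
```

```text
time: 5.23
tcp_pos: [0.6017, 0.0884, 0.2092]
tcp_rot: [-0.0, 0.774, 0.633, -0.0]
contact_force: [-6.3, -1.6, -6.5]
grip_width: 0.0207
gripper_force: 59.3
time: 5.4
tcp_pos: [0.6014, 0.0869, 0.2116]
tcp_rot: [-0.0, 0.774, 0.633, -0.0]
contact_force: [-5.4, -1.6, -7.0]
grip_width: 0.0205
gripper_force: 59.3
```

```bash
python3 -m inch '[[-0.0031,0,-0.0051,0,0,0],[0,0,0,0,0,0]]'; python3 -m inch '[[-0.0031,0,-0.0051,0,0,0],[0,0,0,0,0,0]]'
```

```text
time: 5.57
tcp_pos: [0.6012, 0.086, 0.2129]
tcp_rot: [-0.001, 0.774, 0.634, -0.0]
contact_force: [-3.4, 1.7, -13.6]
grip_width: 0.0203
gripper_force: 61.9
time: 5.73
tcp_pos: [0.6011, 0.0858, 0.2133]
tcp_rot: [-0.003, 0.773, 0.634, 0.0]
contact_force: [1.9, 6.9, -26.0]
grip_width: 0.02
gripper_force: 61.8
```

The stop is felt: 26 N at z = 0.213. I'll release, lift clear and move over to the dial.

```bash
python3 -m inch '[[0.003,0,0.003,0,0,0],[0,0,0,0,0,0],[0,0,0,0,0,0],[0,0,0,0,0,0],[0,0,-0.06,0,0,0],[0,0,-0.08,0,0,0],[0,0,-0.08,0,0,0],[0,0,-0.03,0,0,0]]' 0
python3 -m inch '[[-0.077,0,0,0,0,0],[-0.077,0,0,0,0,0],[-0.077,0,0,0,0,0],[-0.077,0,0,0,0,0],[-0.077,0,0,0,0,0],[-0.077,0,0,0,0,0],[-0.077,0,0,0,0,0],[-0.077,0,0,0,0,0],[-0.077,0,0,0,0,0],[-0.077,0,0,0,0,0]]'
python3 -m inch '[[-0.05,0,0,0,0,-0.08],[0,0,0,0,0,-0.11],[0,0,0,0,0,-0.11],[0,0,0,0,0,-0.11],[0,0,0,0,0,-0.11],[0,0,0,0,0,-0.11],[0,0,0,0,0,-0.11],[0,0,0,0,0,-0.11],[0,0,0,0,0,-0.11],[0,0,0,0,0,-0.11]]' 1
python3 -m inch '[[0,0,0,0,0,-0.11],[0,0,0,0,0,-0.11],[0,0,0,0,0,-0.11],[0,0,0,0,0,-0.10],[0,0,0,-0.1166,0,0],[0,0,0,-0.1166,0,0],[0,0,0,-0.1166,0,0],[0,0,0,-0.1166,0,0],[0,0,0,-0.1166,0,0],[0,0,0,0,0,0]]'
python3 - <<'E'
from h import *
c=shot("wrist","w1");a=shot("scene","s1");cv2.imwrite("pics/w1.png",np.hstack([cv2.resize(c["pixels"],(500,375)),a["pixels"][60:260:,150:320].repeat(2,0).repeat(2,1)[:375,:300]])[:,:,::-1]);p,R=pose();print(P(p));print(PR.T@R.as_matrix(),status.sense()["q"],status.sense()["time"])
E
```

```text
time: 6.4
tcp_pos: [0.6036, 0.0851, 0.3478]
tcp_rot: [0.004, 0.774, 0.633, 0.005]
contact_force: [0.1, -0.8, 1.2]
grip_width: 0.0425
gripper_force: 0.0
time: 7.23
tcp_pos: [0.5254, -0.2946, 0.342]
tcp_rot: [0.003, 0.774, 0.633, 0.0]
contact_force: [0.3, 0.8, 0.1]
grip_width: 0.0428
gripper_force: 0.0
time: 8.07
tcp_pos: [0.5211, -0.3174, 0.3418]
tcp_rot: [0.002, 0.316, 0.949, -0.001]
contact_force: [-0.1, -0.9, -0.2]
grip_width: 0.085
gripper_force: 0.0
time: 8.9
tcp_pos: [0.5189, -0.3206, 0.333]
tcp_rot: [0.026, 0.099, 0.947, 0.303]
contact_force: [0.0, -1.4, -3.3]
grip_width: 0.0859
gripper_force: 0.0
[ 0.00323063 -0.22885865  0.33808577]
[[-9.99999640e-01  8.11963863e-04  2.46529690e-04]
 [ 8.07176101e-04  8.20569337e-01  5.71546421e-01]
 [ 2.61780336e-04  5.71546415e-01 -8.20569697e-01]] [-0.87219425  0.8109598   0.88721872  2.05609785  0.4638159  -0.76919464] 9.0
```

View pics/w1.png

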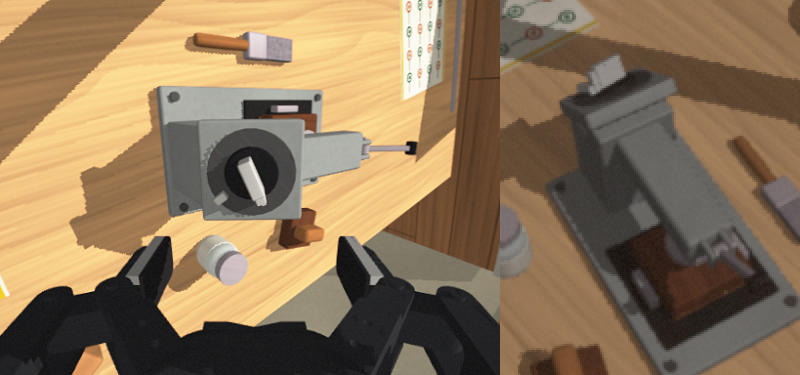

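The wrist view shows the dial centred near (250,171) in the shrunken picture, with the nose pointing down-right at (262,203) and the tab at lower left (221,200). The lever stands raised. Next I measure angles in the face plane.

```bash
cat > dial.py <<'E'
from h import *
import sys
N=np.array([0,-np.sin(.611),np.cos(.611)]);EX=np.array([1.,0,0]);EY=np.cross(N,EX)
F0=np.array([0,-.129,.188])
def local(c,F=F0):
    Q=P(cloud(c))-F; return np.stack([Q@EX,Q@EY,Q@N],-1)
def onplane(c,uv,h,F=F0):
    o,d=ray(c,uv);o=P(o)-F;d=d@PR;t=(h-o@N)/(d@N);q=o+t[:,None]*d;return np.stack([q@EX,q@EY],-1)
E
python3 - <<'E'
from dial import *
c=load("w1");L=local(c);px=c["pixels"].astype(int);g=px.max(2);h=L[...,2];r=np.hypot(L[...,0],L[...,1])
roi=(r<.075)&(abs(h)<.06)
reg=np.zeros_like(roi);reg[122:224,200:310]=1
face=roi&reg&(abs(h)<.006)&(g>85)
print("face n",face.sum(),np.median(h[face]))
# face outline -> centre
uv=np.argwhere(reg&roi&(abs(h)<.01))[:,::-1];q=onplane(c,uv,np.median(h[face])).astype(np.float32);print("sq",cv2.minAreaRect(q))
ring=roi&reg&(g<85)&(abs(h-np.median(h[face]))<.012)
uv=np.argwhere(ring)[:,::-1];q=onplane(c,uv,np.median(h[face])).astype(np.float32)
print("ring",cv2.minEnclosingCircle(q),ring.sum(),q.min(0),q.max(0))
bar=reg&roi&(h>.025);b=L[bar];print("bar",bar.sum(),np.percentile(b[:,2],[5,50,95]),cv2.minAreaRect(b[:,:2].astype(np.float32)),b.mean(0))
v=c["pixels"].copy();v[ring]=[255,0,0];v[bar]=[0,255,0]
cv2.imwrite("pics/d1.png",np.hstack([cv2.resize(x[115:230,195:315],(360,345),interpolation=0) for x in(v,c["pixels"])])[:,:,::-1])
E
```

```text
face n 4258 -0.000252304205424705
sq ((0.0002719201147556305, -0.0018031150102615356), (0.11455914378166199, 0.11147556453943253), 89.42124938964844)
ring ((0.0029849717393517494, -0.0023847506381571293), 0.04927078261971474) 5368 [-0.04541403 -0.0511645 ] [0.05109777 0.04607711]
bar 694 [0.03022745 0.03549395 0.03682569] ((0.005506882444024086, -0.00020616501569747925), (0.04827520623803139, 0.014061435125768185), 21.997835159301758) [ 0.00280334 -0.00083108  0.03480335]
```

View pics/d1.png

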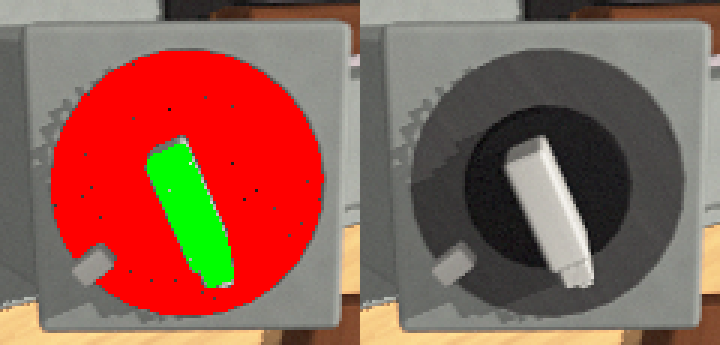

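```bash
cat >> dial.py <<'E'
def tab(c,C,box):
    g=c["pixels"].max(2);m=np.zeros(g.shape,np.uint8);r0,r1,c0,c1=box
    uv=np.argwhere(g>0)[:,::-1].astype(float);q=onplane(c,uv,.013)-C;
    L=local(c)
    h=L[...,2];rr=np.hypot(L[...,0]-C[0],L[...,1]-C[1])
    m=(h>.006)&(h<.018)&(rr>.03)&(rr<.056)&(g>85);m[:r0]=0;m[r1:]=0;m[:,:c0]=0;m[:,c1:]=0
    n,l,s,ce=cv2.connectedComponentsWithStats(m.astype(np.uint8));i=1+np.argmax(s[1:,4]);k=l==i
    top=k&(h>.010)
    q=onplane(c,np.argwhere(top)[:,::-1],.013)-C
    return s[i],q
def bar(c,C,box):
    L=local(c);r0,r1,c0,c1=box;h=L[...,2];m=(h>.032)&(h<.042);m[:r0]=0;m[r1:]=0;m[:,:c0]=0;m[:,c1:]=0
    m=cv2.morphologyEx(m.astype(np.uint8),cv2.MORPH_OPEN,np.ones((3,3)))>0
    q=onplane(c,np.argwhere(m)[:,::-1],.036)-C;return q
E
python3 - <<'E'
from dial import *
c=load("w1");box=(122,224,200,310);C=np.array([.0029,-.0024])
s,q=tab(c,C,box);m=q.mean(0);print("tab",s,len(q),m,np.hypot(*m),"idx",-np.degrees(np.arctan2(m[1],m[0])),cv2.minAreaRect(q.astype(np.float32)))
q=bar(c,C,box);rc=cv2.minAreaRect(q.astype(np.float32));d=np.linalg.svd(q-q.mean(0))[2][0];d*=np.sign(d[0]);print("bar",rc,"dial",-np.degrees(np.arctan2(d[1],d[0])))
# shaft-off of bar axis
print("offset",np.cross(d,q.mean(0)))
p,R=pose();F=F0+C[0]*EX+C[1]*EY
print("grip",F+.03*N,"tool axes delta(units)",R.inv().apply(PR@(F+.03*N-P(p)))/.5)
E
```

```text
tab [219 196  15  14 124] 108 [ 0.02440454 -0.03315476] 0.04116819013530659 idx 53.64397960988104 ((0.024281933903694153, -0.03295254707336426), (0.009002353996038437, 0.014077790081501007), 41.50867462158203)
bar ((-0.001556437462568283, 0.0007163165137171745), (0.04039372503757477, 0.014009997248649597), 22.15064239501953) dial -22.751997888337865
offset 0.0013450969118512022
grip [ 0.0029     -0.14817638  0.21119539] tool axes delta(units) [ 0.00072508 -0.01263724  0.30047196]<stdin>:6: DeprecationWarning: Arrays of 2-dimensional vectors are deprecated. Use arrays of 3-dimensional vectors instead. (deprecated in NumPy 2.0)
```

```bash
python3 -m inch '[[0.0045,-0.0116,0,0,0,0],[0,0,0,0,0,-0.094],[0,0,0,0,0,-0.094],[0,0,0,0,0,-0.094],[0,0,0.04,0,0,-0.094],[0,0,0.06,0,0,0],[0,0,0.06,0,0,0],[0,0,0.04,0,0,0],[0,0,0,0,0,0]]' 0
python3 - <<'E'
from dial import *
s=status.sense();p,R=pose();F=F0+.001*EX-.0019*EY
print(s["q"],s["joint_vel"].round(3)); M=PR.T@R.as_matrix();print(M)
print(R.inv().apply(PR@(F+.032*N-P(p)))/.5)
bx=np.cos(np.radians(22.6))*EX+np.sin(np.radians(22.6))*EY
Mt=np.stack([-bx,np.cross(-N,-bx),-N],1);print((Ro.from_matrix(M.T@Mt)).as_rotvec()/np.radians(60))
E
```

```text
time: 9.75
tcp_pos: [0.5281, -0.2601, 0.2548]
tcp_rot: [0.087, -0.095, 0.949, 0.287]
contact_force: [0.1, 0.0, 0.4]
grip_width: 0.043
gripper_force: 0.0
[-0.80457597  0.67512958  0.42156415  1.69752958  0.48795343 -1.10010882] [-0.036  0.022  0.147  0.114 -0.005 -0.023]
[[-0.92154251 -0.38826366 -0.00327545]
 [-0.32017875  0.75511698  0.57208733]
 [-0.21964737  0.52825153 -0.82018617]]
[ 0.00073158 -0.01373919  0.09268047]
[-0.00050735 -0.00360352  0.00410748]
```

```bash
python3 -m inch '[[0,0,0,0,0,0],[0,0,0,0,0,0]]'
python3 - <<'E'
from dial import *
c=shot("wrist","w2")
s=status.sense();p,R=pose();F=F0+.001*EX-.0019*EY
print(s["joint_vel"].round(3)); 
print(P(p),R.inv().apply(PR@(F+.032*N-P(p)))/.5)
L=local(c);h=L[...,2];r=np.hypot(L[...,0],L[...,1])
m=(r<.05)&(h>.033)&(h<.042);m=cv2.morphologyEx(m.astype(np.uint8),cv2.MORPH_OPEN,np.ones((3,3)))>0
q=L[m];q=onplane(c,np.argwhere(m)[:,::-1],.036)
print(len(q),cv2.minAreaRect(q.astype(np.float32)),np.median(h[m]))
cv2.imwrite("pics/w2.png",c["pixels"][:,:,::-1])
E
```

```text
time: 9.92
tcp_pos: [0.5294, -0.2647, 0.2576]
tcp_rot: [0.089, -0.094, 0.95, 0.285]
contact_force: [-0.3, -0.5, 0.6]
grip_width: 0.0424
gripper_force: 0.0
[-0.012  0.023  0.013 -0.002  0.002  0.   ]
[ 0.00121956 -0.17506889  0.25730539] [ 0.00357985 -0.00654094  0.10242128]
1226 ((0.0010139932855963707, -0.0018830429762601852), (0.040045950561761856, 0.013521864078938961), 21.76017189025879) 0.03571902440212253
```

View pics/w2.png

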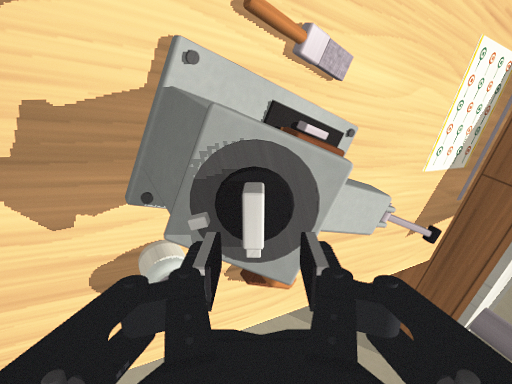

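The bar is aligned vertically in the image at (253,218), centred between the fingers, and the tab is at (199,222). Moving in and gripping.

```bash
python3 -m inch '[[0.0036,-0.0065,0.03,0,0,0],[0,0,0.04,0,0,0],[0,0,0.032,0,0,0],[0,0,0,0,0,0],[0,0,0,0,0,0]]'
python3 - <<'E'
from dial import *
s=status.sense();p,R=pose();F=F0+.001*EX-.0019*EY
print(s["q"].round(3)); 
print(R.inv().apply(PR@(F+.032*N-P(p)))/.5,s["contact_force"])
E
```

```text
time: 10.38
tcp_pos: [0.5338, -0.2395, 0.2115]
tcp_rot: [0.088, -0.093, 0.949, 0.287]
contact_force: [0.5, -0.4, 0.5]
grip_width: 0.0429
gripper_force: 0.0
[-0.777  0.66   0.285  1.559  0.501 -1.066]
[-0.00190472  0.0009804  -0.00285765] [ 0.47024162 -0.38790347  0.50227915]
```

```bash
python3 -m inch '[[0,0,0,0,0,0],[0,0,0,0,0,0],[0,0,0,0,0,0],[0,0,0,0,0,0]]' -1
python3 -m inch '[[0,0,0,0,0,0.11],[0,0,0,0,0,0.11],[0,0,0,0,0,0.11],[0,0,0,0,0,0.11],[0,0,0,0,0,0.11]]'
python3 -m inch '[[0,0,0,0,0,0.11],[0,0,0,0,0,0.11],[0,0,0,0,0,0.11],[0,0,0,0,0,0.11],[0,0,0,0,0,0.11],[0,0,0,0,0,0.1],[0,0,0,0,0,0.036],[0,0,0,0,0,0],[0,0,0,0,0,0]]'
python3 - <<'E'
from dial import *
s=status.sense();p,R=pose();M=PR.T@R.as_matrix();x=-M[:,0];print("tool bar angle",-np.degrees(np.arctan2(x@EY,x@EX)),s["contact_force"],s["ft_torque"],P(p))
F=F0+.001*EX-.0019*EY;print(R.inv().apply(PR@(F+.032*N-P(p))))
c=shot("wrist","w3")
C=np.array([.001,-.0019]);s,q=tab(c,C,(0,384,0,512));m=q.mean(0);print("tab",s,len(q),m,np.hypot(*m),"idx",-np.degrees(np.arctan2(m[1],m[0])),cv2.minAreaRect(q.astype(np.float32)))
E
```

```text
time: 10.72
tcp_pos: [0.534, -0.2399, 0.2121]
tcp_rot: [0.089, -0.093, 0.949, 0.286]
contact_force: [-1.1, -2.0, 6.1]
grip_width: 0.0127
gripper_force: 59.5
time: 11.13
tcp_pos: [0.534, -0.2394, 0.2124]
tcp_rot: [0.003, 0.183, 0.936, 0.3]
contact_force: [-0.8, -0.9, 7.5]
grip_width: 0.0129
gripper_force: 59.6
time: 11.88
tcp_pos: [0.5345, -0.239, 0.2128]
tcp_rot: [-0.102, 0.498, 0.813, 0.283]
contact_force: [-0.3, 1.5, 7.9]
grip_width: 0.0129
gripper_force: 59.5
tool bar angle 51.50264130052727 [-0.27637493  1.49061007  7.92400714] [0.48579299 0.09853903 0.04406212] [ 0.00083963 -0.14817757  0.21280538]
[-0.00043175 -0.00013592 -0.00068024]
tab [252 312  16   9 127] 127 [ 0.02921116 -0.03632742] 0.046615163503519665 idx 51.19696696497033 ((0.029318267479538918, -0.0364249087870121), (0.0089863957837224, 0.005877969786524773), 38.39881896972656)
```

```bash
python3 -m inch '[[0,0,0,0,0,0],[0,0,0,0,0,0],[0,0,0,0,0,0],[0,0,-0.03,0,0,0],[0,0,-0.06,0,0,0],[0,0,-0.06,0,0,0],[0,0,0,0,0,0],[0,0,0,0,0,0],[0,0,0,0,0,0]]' 0
python3 - <<'E'
from dial import *
c=shot("wrist","w4");C=np.array([.001,-.0019])
s,q=tab(c,C,(0,384,0,512));m=q.mean(0);rc=cv2.minAreaRect(q.astype(np.float32));print("tab",s,len(q),np.hypot(*m),"idx",-np.degrees(np.arctan2(m[1],m[0])),rc)
L=local(c);h=L[...,2];r=np.hypot(L[...,0],L[...,1])
m=(r<.05)&(h>.033)&(h<.042);m=cv2.morphologyEx(m.astype(np.uint8),cv2.MORPH_OPEN,np.ones((3,3)))>0
q=onplane(c,np.argwhere(m)[:,::-1],.036)
rb=cv2.minAreaRect(q.astype(np.float32));d=np.linalg.svd(q-q.mean(0))[2][0];d*=np.sign(d[0]);print("bar",rb,-np.degrees(np.arctan2(d[1],d[0])))
uv=proj(c,[W(F0+C[0]*EX+C[1]*EY+.03*N)])[0].astype(int);x,y=uv;print(uv)
im=c["pixels"][max(y-80,0):y+120,max(x-110,0):x+110,::-1];cv2.imwrite("pics/w4.png",cv2.resize(im,None,fx=2.5,fy=2.5,interpolation=2))
E
```

```text
time: 12.68
tcp_pos: [0.5251, -0.281, 0.2712]
tcp_rot: [-0.103, 0.498, 0.813, 0.282]
contact_force: [0.4, -0.7, 0.3]
grip_width: 0.0431
gripper_force: 0.0
tab [257 246  11  13 138] 138 0.04421948381206576 idx 51.23863816617249 ((0.027739040553569794, -0.03462594002485275), (0.008381856605410576, 0.011212022043764591), 38.447425842285156)
bar ((0.001644700299948454, -0.000933842733502388), (0.013485061004757881, 0.03955266624689102), 38.03048324584961) 51.984023935090846
[261 209]
```

View pics/w4.png

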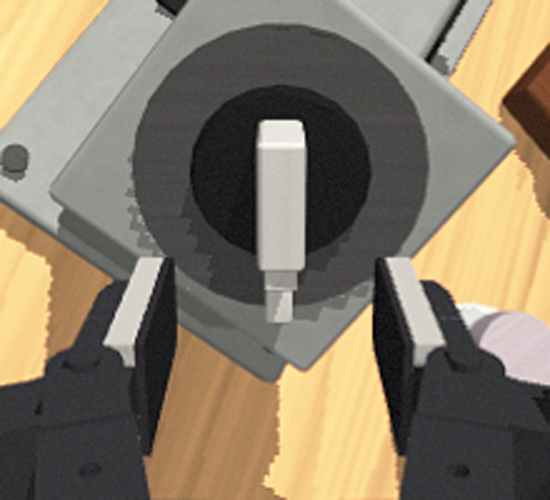

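The nose (280,280) and the tab (280,303) are in line in the picture. The bar measures 52.0° and the tab between 51.2° and 52°, so the dial is set. Returning to the lever.

```bash
python3 -m inch '[[0,0,-0.06,0,0,0],[0,0,-0.07,0,0,0],[0,0,-0.07,0,0,0.107],[0,0,0,0,0,0.107],[0,0,0,0,0,0.107],[0,0,0,0,0,0.107],[0,0,0,0,0,0.107],[0,0,0,0,0,0.107],[0,0,0,0,0,0]]'
python3 -m inch '[[0,0,0,0,-0.1166,0],[0,0,0,0,-0.1166,0],[0,0,0,0,-0.1166,0],[0,0,0,0,-0.1166,0],[0,0,0,0,-0.1166,0],[0,0,0,0,0,0],[0,0,0,0,0,0],[0,0,0,0,0,0]]'
python3 - <<'E'
from dial import *
p,R=pose();M=PR.T@R.as_matrix();print(P(p),P([.6011,.0858,.2133]));print(M.round(3))
Mt=np.array([[0,1,0],[1,0,0],[0,0,-1.]]);print(Ro.from_matrix(M.T@Mt).as_rotvec()/np.radians(60),status.sense()["q"].round(2))
E
```

```text
time: 13.48
tcp_pos: [0.511, -0.3319, 0.348]
tcp_rot: [-0.189, 0.74, 0.602, 0.233]
contact_force: [-0.2, 0.4, 0.1]
grip_width: 0.0428
gripper_force: 0.0
time: 14.15
tcp_pos: [0.5105, -0.3323, 0.3485]
tcp_rot: [0.001, 0.775, 0.632, 0.0]
contact_force: [0.3, -0.9, -0.0]
grip_width: 0.043
gripper_force: 0.0
[-0.00413254 -0.24438073  0.34846388] [0.00160125 0.18337338 0.2133    ]
[[ 0.003  1.     0.002]
 [ 1.    -0.003 -0.001]
 [-0.001  0.002 -1.   ]]
[ 0.00225265  0.00123885 -0.00260686] [-0.68  0.46  0.46  1.57 -0.    1.09]
```

```bash
python3 -m inch '[[0.078,0.0114,0,0,0,0],[0.078,0,0,0,0,0],[0.078,0,0,0,0,0],[0.078,0,0,0,0,0],[0.078,0,0,0,0,0],[0.078,0,0,0,0,0],[0.078,0,0,0,0,0],[0.078,0,0,0,0,0],[0.078,0,0,0,0,0],[0.078,0,0,0,0,0]]'
python3 -m inch '[[0.076,0,0,0,0,0],[0,0,0,0,0,0],[0,0,0,0,0,0],[0,0,0,0,0,0]]'
python3 - <<'E'
from dial import *
c=shot("wrist","w5");p,R=pose();M=PR.T@R.as_matrix();print(P(p),Ro.from_matrix(M.T@np.array([[0,1,0],[1,0,0],[0,0,-1.]])).as_rotvec()/np.radians(60))
X=P(cloud(c));g=c["pixels"].max(2);m=(g<75)&(abs(X[...,0])<.03)&(abs(X[...,1]-.185)<.03)&(X[...,2]<.235)&(X[...,2]>.17)
print(m.sum(),np.nanmedian(X[m],0),np.nanpercentile(X[m],[3,97],axis=0))
E
```

```text
time: 14.98
tcp_pos: [0.5965, 0.0484, 0.3466]
tcp_rot: [0.002, 0.776, 0.631, -0.001]
contact_force: [0.8, -0.3, -0.3]
grip_width: 0.0429
gripper_force: 0.0
time: 15.32
tcp_pos: [0.6039, 0.0839, 0.3465]
tcp_rot: [0.002, 0.776, 0.631, -0.001]
contact_force: [0.9, -0.4, 0.1]
grip_width: 0.0426
gripper_force: 0.0
[0.00470697 0.18161109 0.34681346] [ 0.00248015  0.00385027 -0.00603598]
424 [0.00140937 0.18950174 0.21274774] [[-0.00870246  0.17996482  0.20663705]
 [ 0.01154012  0.1962475   0.21486158]]
```

The drum is where a fully raised lever puts it: y 0.188, z 0.206 against 0.1875, 0.204 predicted. Gripping it again.

```bash
python3 -m inch '[[0.012,-0.0066,0.05,0,0,-0.006],[0,0,0.07,0,0,0],[0,0,0.07,0,0,0],[0,0,0.06,0,0,0],[0,0,0.03,0,0,0],[0,0,0,0,0,0],[0,0,0,0,0,0]]'
python3 -m inch '[[0,0,0,0,0,0],[0,0,0,0,0,0],[0,0,0,0,0,0],[0,0,0,0,0,0],[0,0,0,0,0,0]]' -1
python3 -m inch '[[0.0058,0,0.0113,0,0,0],[0.0058,0,0.0113,0,0,0],[0.0041,0,0.0121,0,0,0],[0.0041,0,0.0121,0,0,0],[0.0022,0,0.0125,0,0,0],[0.0022,0,0.0125,0,0,0],[0,0,0,0,0,0]]'
```

```text
time: 15.95
tcp_pos: [0.6011, 0.0894, 0.2071]
tcp_rot: [0.002, 0.774, 0.633, -0.001]
contact_force: [-0.1, -0.0, 0.6]
grip_width: 0.0427
gripper_force: 0.0
time: 16.37
tcp_pos: [0.6022, 0.0913, 0.2089]
tcp_rot: [0.003, 0.774, 0.634, 0.001]
contact_force: [-3.7, 0.8, 4.7]
grip_width: 0.0205
gripper_force: 61.3
time: 16.95
tcp_pos: [0.6048, 0.1048, 0.1719]
tcp_rot: [0.002, 0.773, 0.634, 0.002]
contact_force: [-0.6, 4.8, 2.5]
grip_width: 0.0207
gripper_force: 65.5
```

```bash
python3 -m inch '[[0.0003,0,0.0127,0,0,0],[0.0003,0,0.0127,0,0,0],[-0.0016,0,0.0127,0,0,0],[-0.0016,0,0.0127,0,0,0],[-0.0035,0,0.0122,0,0,0],[0,0,0,0,0,0]]'
python3 -m inch '[[-0.0035,0,0.0122,0,0,0],[0,0,0,0,0,0]]'
python3 -m inch '[[-0.002,0,0.0055,0,0,0],[0,0,0,0,0,0]]'
```

```text
time: 17.45
tcp_pos: [0.6044, 0.1025, 0.1402]
tcp_rot: [0.001, 0.773, 0.634, 0.002]
contact_force: [-0.3, 9.5, 2.1]
grip_width: 0.0208
gripper_force: 69.9
time: 17.62
tcp_pos: [0.6041, 0.1007, 0.1342]
tcp_rot: [0.001, 0.773, 0.634, 0.002]
contact_force: [-0.3, 7.8, 1.0]
grip_width: 0.0205
gripper_force: 70.8
time: 17.78
tcp_pos: [0.6039, 0.0998, 0.1319]
tcp_rot: [0.001, 0.773, 0.634, 0.002]
contact_force: [-0.4, 8.8, 2.0]
grip_width: 0.0207
gripper_force: 71.2
```

```bash
python3 -m inch '[[-0.002,0,0.0055,0,0,0],[0,0,0,0,0,0]]'; python3 -m inch '[[-0.002,0,0.0055,0,0,0],[0,0,0,0,0,0]]'
```

```text
time: 17.95
tcp_pos: [0.6039, 0.0995, 0.131]
tcp_rot: [0.001, 0.773, 0.635, 0.003]
contact_force: [-4.3, 9.5, 11.0]
grip_width: 0.0204
gripper_force: 72.6
time: 18.12
tcp_pos: [0.604, 0.0994, 0.1307]
tcp_rot: [0.001, 0.773, 0.635, 0.005]
contact_force: [-8.2, 10.9, 23.3]
grip_width: 0.0206
gripper_force: 74.1
```

```bash
python3 -m inch '[[-0.001,0,0.004,0,0,0],[0,0,0,0,0,0],[0,0,0,0,0,0]]'
```

```text
time: 18.37
tcp_pos: [0.6042, 0.0992, 0.1301]
tcp_rot: [0.002, 0.772, 0.635, 0.005]
contact_force: [-12.9, 10.4, 30.8]
grip_width: 0.0206
gripper_force: 75.9
```

The lower stop is firm at 31 N. I'll relax slightly, release, retreat and check everything.

```bash
python3 -m inch '[[0.001,0,-0.006,0,0,0],[0,0,0,0,0,0],[0,0,0,0,0,0],[0,0,0,0,0,0]]' 0
python3 -m inch '[[0,0,-0.05,0,0,0],[0,0,-0.07,0,0,0],[0,0,-0.07,0,0,0],[0,0,-0.07,0,0,0],[0.06,0,0,0,0,0],[0.06,0,0,0,0,0],[0,0,0,0,0,0],[0,0,0,0,0,0]]'
python3 - <<'E'
from dial import *
c=shot("wrist","w6");t=shot("top","t1");a=shot("scene","s2")
X=P(cloud(c));g=c["pixels"].max(2);m=(g<75)&(abs(X[...,0])<.03)&(abs(X[...,1]-.19)<.03)&(X[...,2]<.16)&(X[...,2]>.12)
print(m.sum(),np.nanmedian(X[m],0),np.nanpercentile(X[m],[3,97],axis=0))
cv2.imwrite("pics/f.png",np.hstack([t["pixels"][90:300,190:400].repeat(2,0).repeat(2,1),a["pixels"][75:285,120:310].repeat(2,0).repeat(2,1)])[:,:,::-1])
E
```

```text
time: 18.7
tcp_pos: [0.603, 0.0949, 0.1261]
tcp_rot: [0.003, 0.774, 0.634, -0.0]
contact_force: [-0.7, 0.1, 0.3]
grip_width: 0.0428
gripper_force: 0.0
time: 19.37
tcp_pos: [0.6143, 0.1553, 0.2554]
tcp_rot: [0.003, 0.773, 0.634, -0.001]
contact_force: [-0.2, -1.1, -1.0]
grip_width: 0.0427
gripper_force: 0.0
418 [0.00136162 0.19893448 0.13901709] [[-0.0085284   0.18953924  0.13182031]
 [ 0.0116588   0.20398796  0.1412942 ]]
```

View pics/f.png

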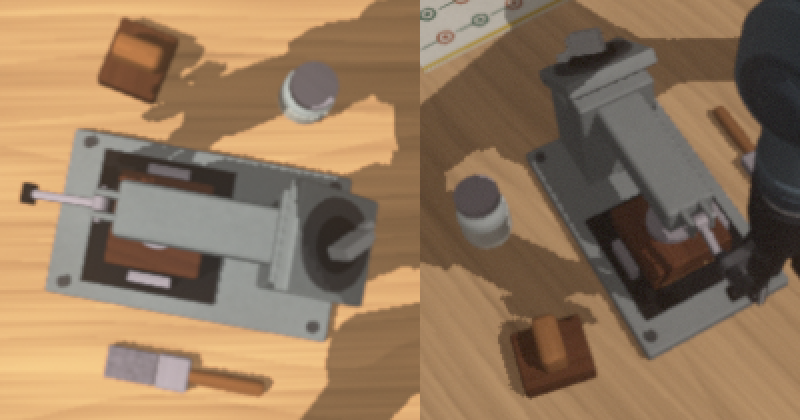

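The lever is back at its starting height (drum median z 0.1390 against 0.1392). The nose is in line with the tab at (350,240), and the jar, spare block and brush have not moved.

```bash
python3 -c "
from workcell import order;print(order.finish_job())"
```

```text
the job is handed in; nothing more can be done
None
```

The job is done and handed in: the lever was raised to its upper stop, the dial nose was set within about 1° of the index tab, and the lever was brought back down to its lower stop. The jar, spare block and brush were left where they stood.

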